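Set the spray air valve for a tumbler on the glazing pedestal

TASK

Get the glaze spray rig ready: take the tumbler (the slim cup without a handle) from the ware board, set it upright and centred on the small head of the pedestal without dropping it, and let go. Then crank the valve wheel clockwise by its handle until it is shut against its stop, and from there back it off (anticlockwise) exactly two full turns, to within about ten degrees. Finish holding the wheel's handle gripped and still at that setting, the tumbler standing on the pedestal and the two mugs and the jar left where they were.

Things in the scene. Friction and masses are not known exactly. Their poses are not given: they have to be found in the camera images.
- tumbler: slim straight terracotta cup without a handle, open at the top, loose, standing upright on the ware board beside the mugs at the start (which of the three places varies); 100 mm tall, outside diameter 53 mm at the foot and 56 mm at the rim, wall 4 mm, about 0.15 to 0.31 kg. Origin: centre of its underside; z up along its axis
- rig: plywood base plate 260 x 365 x 12 mm, fixed to the table, with a metal pedestal at its +y end and a brass valve with a hand wheel at its -y end, 240 mm apart, joined by copper pipe lower than 45 mm. Origin: on the table, midway between the axes of pedestal and valve; x ahead, y from valve to pedestal, z up
- nozzle (a point): tip of the brass spray nozzle, fixed, pointing at the pedestal from the rig's +x side: 150 mm above the table, 97 mm from the pedestal's axis. Nozzle 22 mm thick, on an upright pipe 38 mm behind the tip; its top is at 161 mm
- pedestal_top (a point): centre of the pedestal's flat round head (bright metal on a dark foot 100 mm across), diameter 38 mm, 100 mm above the table; slender post below. The tumbler's foot overhangs it all round
- valve_axis (a point): centre of the valve's hand wheel, 86 mm above the table, on its vertical turning axis; dark steel wheel, rim circle of radius 60 mm (rim bar 12 mm thick, top of rim at 92 mm), three spokes; nothing stands above the rim except the handle. Does not move
- handle: the wheel's upright handle: a light wooden round grip 22 mm in diameter, 50 mm tall (93 to 143 mm above the table), on the rim 60 mm from the valve's axis. It goes round with the wheel and spins freely about its own axis, so gripped from above it can be carried in circles with the gripper's heading unchanged. Origin: centre of its foot, 93 mm above the table
- valve (a joint): angle of the valve wheel, rad: 0 = shut against its hard stop, grows as it is turned anticlockwise seen from above (opening); 6.283 per turn, 12.566 = two turns open, 18.85 = end of its travel. Starts 2.5 to 6.5 rad open. Stays where it is left; needs about 0.12 N m (2 N at the handle) to turn
- board: plywood ware board 260 x 280 x 18 mm lying on the table (fixed), carrying the tumbler and the two mugs. Origin: centre of its underside; x, y along the 260 and 280 mm sides
- mug_a: bystander: terracotta mug with a handle, 72 mm across, 85 mm tall, handle on its own +y side reaching about 35 mm out; stands on the ware board. Origin: centre of its underside
- mug_b: bystander: another such mug, same size, on the ware board. Origin: centre of its underside
- jar: bystander: white lidded glaze jar, 64 mm across, 80 mm tall, on the table beyond the rig. Origin: centre of its underside

How it is judged (in metres and radians):
On the way, in this order (a step that is already met when the one before it is completed fails the run):
1. the tumbler stands upright, centred and released on the pedestal's head (horizontal distance between tumbler and pedestal_top below 0.012 m and z of tumbler in the frame of pedestal_top between -0.003 and 0.005 m and angle between tumbler's own z axis and vertical below 0.06 rad and linear speed of tumbler below 0.03 m/s and contact force between the fingers and tumbler below 0.1 N), for 0.3 s.
2. the valve is shut against its stop, the tumbler still on the pedestal (value of joint valve below 0.06 rad and horizontal distance between tumbler and pedestal_top below 0.012 m and z of tumbler in the frame of pedestal_top between -0.003 and 0.005 m), for 0.2 s.
At the end, for the whole second after the job is handed in: The valve wheel stands still at two turns (12.57 rad) open from its stop, within 0.2 rad, with the fingers gripping its handle with more than 8 N; the tumbler stands upright (within 0.06 rad), at rest and released on the pedestal's head, its centre within 12 mm of the head's centre (all of step 1 and value of joint valve between 12.3664 and 12.7664 rad and velocity of joint valve between -0.1 and 0.1 rad/s and contact force between the fingers and handle above 8 N); the arm keeps its last pose, push and grip.
It fails at once if a mug or the jar was shifted by more than 25 mm (distance of any of mug_a, mug_b, jar from where it was at the start of the episode above 0.025 m).
It fails at once if the tumbler was dropped: out of the fingers more than 20 mm above the pedestal's head (height (world z) of tumbler above 0.12 m and contact force between the fingers and tumbler below 0.05 N).
It also fails if it takes over 72 s, if anything falls off the work surface, if the arm or the gripper's body presses on something with over 40 N, if the wrist force passes 120 N, or if a joint passes its speed limit or range.

ROBOT

A 6-joint arm with a two-finger parallel gripper is mounted at the origin on the work surface. World frame = base frame: x ahead of the robot, y to its left, z up, the work surface at z = 0. Lengths are in m, angles in degrees, forces in N, time in s.
With the tool pointing down it reaches from about 0.35 to 0.725 m from the base axis. Payload 6 kg.
Tool frame: the origin (TCP) lies on the centre line of the jaws, within the pads' length; the fingertips stand 22 mm ahead of it and the grasp point (between the pads) lies 3 mm ahead of it; z points along the fingers, y is the line along which they close (so a half turn about z gives the same grasp; the last joint's range is limited). The gripper opens to 85 mm and grips with 20 to 120 N. Pads are 22 mm wide; open, the fingers measure 114 mm over their backs; the gripper's body (76 mm by 85 mm) begins 54 mm behind the grasp point. The pads swing forward as they close: fully open they stand 13 mm farther back than shut.
Start: joints at [84.551, 2.303, 4.859, 0, -92.561, -19.12], TCP at [0.249, 0.546, 0.253] pointing down, gripper open.
Joint ranges: [-146.85, 146.85], [-73.84, 115.35], [-62.03, 85.46], [-188.31, 113.3], [-161.28, -10.13], [-171.36, 171.36]. Speed limits (degrees/s): [147.25, 147.25, 172.46, 180, 180, 180].

INTERFACE

Orientations are given as [roll, pitch, yaw] about the fixed x, y, z axes, in that order (R = Rz(yaw) Ry(pitch) Rx(roll)).
In Python, from cell import ctrl gives the robot as it stands.
- The arm moves only by the shell command python3 drive.py 'ROWS' [FORCE]. ROWS is one flat JSON list of numbers that holds 1 to 12 rows one after another, with no inner brackets; each row has 5 numbers: dx, dy, dz in m, then a turn about the tool's z in degrees, then the finger opening in m; each row is the pose to reach, as a shift and turn from the pose commanded when the command began, along the tool's axes at that moment; what a row does not reach only later rows make up. A row lasts 1/12 s, in which the tool goes at most 0.0417 m and 7.16 degrees, less where a joint would pass 70% of its speed; a pose out of reach is approached as far as the arm can. The fingers move at their own pace and stop on an object; FORCE is the grip in N (left out, the last holds). Time passes only in rows, so rows that do not move let the fingers close. It prints the time, the measured TCP pose, the force, the opening and the grip force at its end. Input that does not fit is refused with a message, and nothing moves.
- ctrl.observe(): the state, without advancing time (a new reading comes with each control period).
- ctrl.read_camera(name): name is "scene" or "top" or "wrist"; returns the picture (400x640x3 uint8, red, green, blue); there is no depth.
- ctrl.camera_model(name): a dict with "fx", "fy", "cx", "cy" (pixels), "world_from_camera" (4x4, takes a point from camera to world coordinates). Camera axes: x right, y up, looking along -z (the intrinsics and any distortion apply to the point x, -y, -z); pixel columns grow to the right and rows downward; lengths in m; the calibration is good to about 2 mm. The wrist camera is an equidistant fisheye: a pixel r from the principal point sees the ray r / f radians off the axis. A picture is of the moment at which its call begins: read the wrist's pose just before it. camera_model takes no time and is no camera call; for the wrist camera it gives the pose at the moment of the call.
- ctrl.sign_off(): hands the job in; it is judged then, once.
The state is a dict: "time_s": time; "joint_positions": joint angles; "joint_vel": joint speeds; "tau": joint torques, N m; "tcp_pos": TCP position; "tcp_rot": TCP orientation; "wrist_force": force on the tool from outside, world axes, zero at the start; "moment": the same for the moment, N m; "opening": finger opening in m; "grasp_force": force on a finger pad.
Only numpy, scipy, OpenCV 4.12 (cv2) and the standard library are available. Lean on these libraries where they do the work, as an engineer would, in place of code of your own. Each camera call takes 0.05 s, during which the arm holds its last target. There are 200 camera calls.

## Working session

There is one attempt and no reset: what is moved stays moved. The work goes in short steps, Python scripts to look and compute and a shell command to move; the robot and the scene stay as the last step left them, time stands still between calls to the robot, and variables do not carry over. Pictures are saved under pics/ and viewed, at most 10 in all, crops included, and the job is handed in when it is done.

```bash
ls; mkdir -p pics; python3 - <<'E'
from cell import ctrl
import cv2,numpy as np
print(ctrl.observe())
for n in("scene","top"):
    im=ctrl.read_camera(n); cv2.imwrite(f"pics/{n}0.png",im[:,:,::-1])
    m=ctrl.camera_model(n); print(n,{k:(np.round(v,4).tolist() if k=="world_from_camera" else v) for k,v in m.items()})
E
```

```text
cell.py
drive.py
pics
{'time_s': 0.0, 'joint_positions': array([ 8.45520298e+01,  2.33903973e+00,  4.79964889e+00, -2.87368260e-02,
       -9.25614116e+01, -1.91197931e+01]), 'joint_vel': array([ 0.01288824,  0.1222832 , -0.00787388,  0.06166736, -0.00737633,
       -0.06678785]), 'tau': array([-1.01450325e-04, -3.68208218e+01,  3.47422922e+01,  6.93241730e+00,
       -5.27739423e-03, -9.58372794e-06]), 'tcp_pos': array([0.24924868, 0.54544511, 0.25224189]), 'tcp_rot': array([ 1.79895355e+02, -5.89059921e-03, -2.45664988e+01]), 'wrist_force': array([ 0.1844793 , -1.09224249,  0.78689619]), 'moment': array([0.01348568, 0.009189  , 0.00525787]), 'grasp_force': 0.0, 'opening': 0.08569764849721655}
scene {'fx': 500.44324239335043, 'fy': 500.44324239335043, 'cx': 318.555757529931, 'cy': 198.21817526779088, 'world_from_camera': [[-0.3461, -0.7103, 0.613, 1.2192], [0.9382, -0.2563, 0.2327, 0.3051], [-0.0082, 0.6556, 0.7551, 0.8614], [0.0, 0.0, 0.0, 1.0]]}
top {'fx': 444.01916279533253, 'fy': 444.01916279533253, 'cx': 313.83264691842305, 'cy': 196.7266221021936, 'world_from_camera': [[-0.0134, 0.9849, -0.1724, 0.4318], [-0.9999, -0.0124, 0.0068, 0.0543], [0.0045, 0.1724, 0.985, 1.1088], [0.0, 0.0, 0.0, 1.0]]}
```
View pics/top0.png

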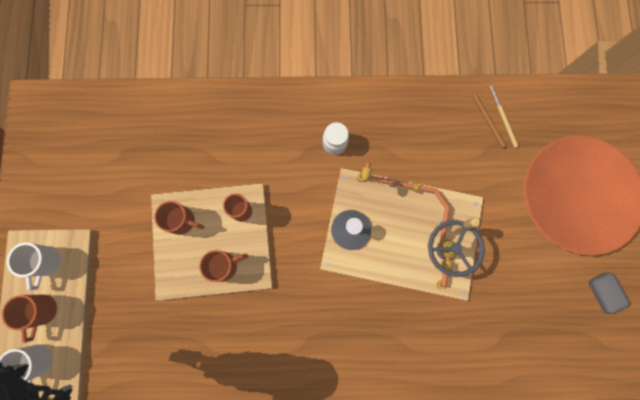

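View pics/scene0.png

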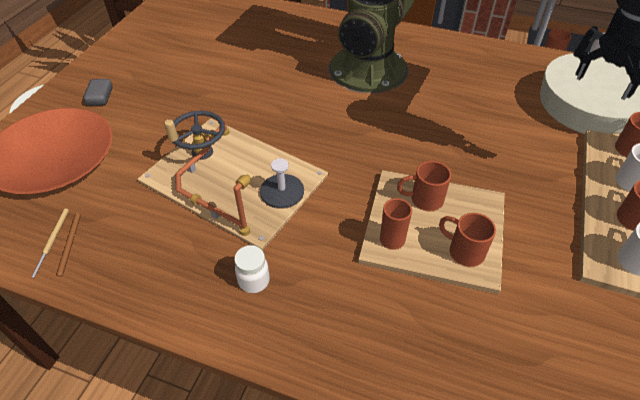

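The top view shows the tumbler rim at about (236,205), mugs at (172,217) and (217,265), the pedestal head at (354,227), the wheel at (456,248), its handle near (474,223) and the nozzle near (365,173). The scene view agrees.

```bash
cat > h.py <<'E'
import numpy as np, cv2
from cell import ctrl
def ray(n,u,v,m=None):
    m=m or ctrl.camera_model(n); T=np.array(m["world_from_camera"])
    x,y=(u-m["cx"])/m["fx"],(v-m["cy"])/m["fy"]
    if n=="wrist":
        r=np.hypot(x,y); d=np.array([x/r*np.sin(r),-y/r*np.sin(r),-np.cos(r)]) if r>0 else np.array([0,0,-1.])
    else: d=np.array([x,-y,-1])
    return T[:3,3],T[:3,:3]@d
def plane(n,u,v,z,m=None):
    o,d=ray(n,u,v,m); return o+d*(z-o[2])/d[2]
def pix(n,p,m=None):
    m=m or ctrl.camera_model(n); T=np.array(m["world_from_camera"])
    c=T[:3,:3].T@(np.array(p)-T[:3,3]); x,y,z=c[0],-c[1],-c[2]
    if n=="wrist":
        r=np.hypot(x,y); k=np.arctan2(r,z)/r; return m["cx"]+m["fx"]*x*k,m["cy"]+m["fy"]*y*k
    return m["cx"]+m["fx"]*x/z,m["cy"]+m["fy"]*y/z
E
python3 - <<'E'
from h import *
f=lambda n,u,v,z:print(n,(u,v),np.round(plane(n,u,v,z),3))
f("top",236,205,.118);f("top",172,217,.103);f("top",217,265,.103);f("top",354,227,.1);f("top",456,248,.092);f("top",474,223,.143);f("top",366,173,.161)
f("scene",397,208,.118);f("scene",280,164,.1);f("scene",198,129,.092);f("scene",170,125,.143)
# head: bright pixels
im=cv2.imread("pics/top0.png");out=[]
for (x,y) in((190,160),(310,190),(415,185)):
    out.append(cv2.resize(im[y:y+80,x-15:x+75],None,fx=6,fy=6,interpolation=cv2.INTER_CUBIC))
im=cv2.imread("pics/scene0.png")
s=cv2.resize(im[100:260,130:290],None,fx=3,fy=3,interpolation=cv2.INTER_CUBIC)
a=out[0][::1];cv2.imwrite("pics/c.png",np.vstack([np.hstack([cv2.resize(o,(266,236)) for o in out]),cv2.resize(np.hstack([s[:360],s[:360]*0]),(798,360))[:, :]])[:596])
E
```

```text
top (236, 205) [0.588 0.223 0.118]
top (172, 217) [0.565 0.371 0.103]
top (217, 265) [0.455 0.266 0.103]
top (354, 227) [ 0.537 -0.043  0.1  ]
top (456, 248) [ 0.487 -0.276  0.092]
top (474, 223) [ 0.538 -0.302  0.143]
top (366, 173) [ 0.649 -0.067  0.161]
scene (397, 208) [0.588 0.227 0.118]
scene (280, 164) [ 0.538 -0.041  0.1  ]
scene (198, 129) [ 0.49  -0.269  0.092]
scene (170, 125) [ 0.547 -0.295  0.143]
```

View pics/c.png

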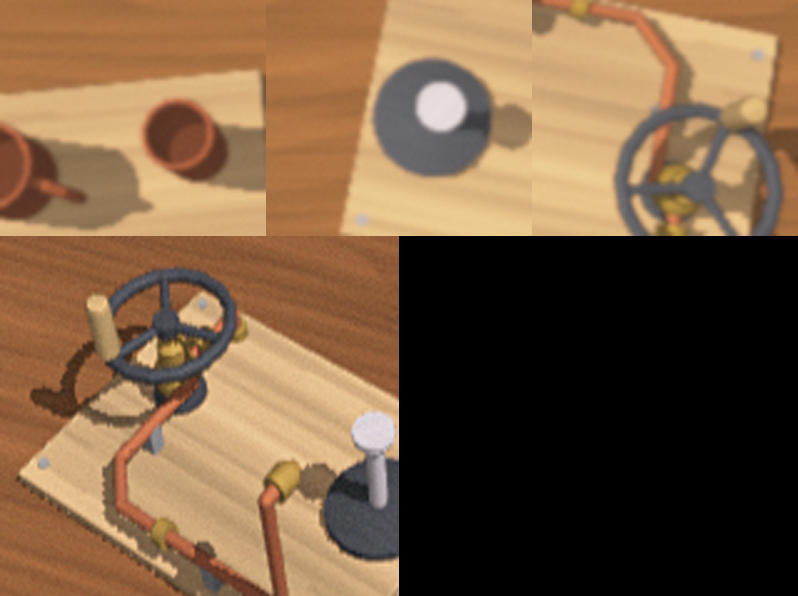

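The crop confirms the tumbler alone at the board's +x side, the bright pedestal head, and the wooden handle on the wheel's +x/-y side. Heights agree in both views. Next I refine with masks.

```bash
python3 - <<'E'
from h import *
P={}
for n,hc,wc in(("top",(354,227),(456,248)),("scene",(280,164),(198,129))):
    im=cv2.imread(f"pics/{n}0.png"); hsv=cv2.cvtColor(im,cv2.COLOR_BGR2HSV)
    def comp(mask,c,r):
        k=np.zeros(mask.shape,np.uint8); cv2.circle(k,c,r,255,-1); mask=cv2.bitwise_and(mask,k)
        cs,_=cv2.findContours(mask,cv2.RETR_EXTERNAL,cv2.CHAIN_APPROX_NONE); return max(cs,key=cv2.contourArea)
    c=comp(cv2.inRange(hsv,(0,0,185),(179,60,255)),hc,14); (e,ax,an)=cv2.fitEllipse(c); print(n,"head",e,ax,plane(n,*e,.1).round(4))
    c=comp(cv2.inRange(hsv,(90,25,0),(130,255,130)),wc,45); (e,ax,an)=cv2.fitEllipse(cv2.convexHull(c)); print(n,"wheel",e,ax,plane(n,*e,.086).round(4))
    c=comp(cv2.inRange(hsv,(0,150,40),(12,255,255)),(236,207) if n=="top" else (397,222),32); x=cv2.boundingRect(c); print("tumbler box",x)
    # ray rim: top part
    if n=="top":
        # rim: project candidate circle bottom and top extents to compare with box
        pass
    for p in((.588,.225),):
        a=np.linspace(0,6.283,60); pts=np.array([pix(n,(p[0]+r*np.cos(t),p[1]+r*np.sin(t),z)) for r,z in((.028,.118),(.0265,.018)) for t in a])
        print("pred box",pts.min(0),pts.max(0))
E
```

```text
top head (353.5555419921875, 225.55177307128906) (15.287371635437012, 15.503403663635254) [ 0.5404 -0.0424  0.1   ]Traceback (most recent call last):
  File "<stdin>", line 9, in <module>
  File "<stdin>", line 7, in comp
ValueError: max() iterable argument is empty
```

```bash
python3 - <<'E'
from h import *
for n,hc,wc in(("top",(354,227),(456,248)),("scene",(280,164),(198,129))):
    im=cv2.imread(f"pics/{n}0.png"); hsv=cv2.cvtColor(im,cv2.COLOR_BGR2HSV); b=im.astype(int)
    def comp(mask,c,r):
        k=np.zeros(mask.shape,np.uint8); cv2.circle(k,c,r,255,-1); mask=cv2.bitwise_and(mask,k)
        cs,_=cv2.findContours(mask,cv2.RETR_EXTERNAL,cv2.CHAIN_APPROX_NONE); return max(cs,key=cv2.contourArea)
    c=comp(cv2.inRange(hsv,(0,0,185),(179,60,255)),hc,14); (e,ax,an)=cv2.fitEllipse(c); print(n,"head",e,ax,plane(n,*e,.1).round(4))
    m=((b[:,:,0]>=b[:,:,2]-2)&(b[:,:,2]<110)).astype(np.uint8)*255
    c=comp(m,wc,42); (e,ax,an)=cv2.fitEllipse(cv2.convexHull(c)); print(n,"wheel",e,ax,plane(n,*e,.086).round(4),"box",cv2.boundingRect(c))
    c=comp(cv2.inRange(hsv,(0,150,40),(9,255,255)),(236,207) if n=="top" else (397,222),32); print("tumbler box",cv2.boundingRect(c))
    a=np.linspace(0,6.283,60); pts=np.array([pix(n,(.588+r*np.cos(t),.225+r*np.sin(t),z)) for r,z in((.028,.118),(.0265,.018)) for t in a])
    print("pred box",pts.min(0),pts.max(0)-pts.min(0))
    m=cv2.inRange(hsv,(16,60,150),(28,150,255))
for n in("top",): print("mugA handle end",plane(n,201,226,.07),"mugB",plane(n,246,257,.07))
E
```

```text
top head (353.5555419921875, 225.55177307128906) (15.287371635437012, 15.503403663635254) [ 0.5404 -0.0424  0.1   ]
top wheel (456.1311950683594, 248.088134765625) (52.358360290527344, 55.63167953491211) [ 0.487  -0.2777  0.086 ] box (430, 221, 54, 55)
tumbler box (224, 194, 26, 26)
pred box [222.8369292  192.99716417] [29.9769953  29.03696944]
scene head (279.62518310546875, 164.302734375) (12.362588882446289, 16.798383712768555) [ 0.5391 -0.0413  0.1   ]
scene wheel (196.18577575683594, 129.54034423828125) (36.98647689819336, 55.267452239990234) [ 0.4874 -0.2764  0.086 ] box (173, 111, 51, 39)
tumbler box (380, 198, 32, 51)
pred box [377.89130468 196.88064449] [32.58716922 52.1444529 ]
mugA handle end [0.54721712 0.31272236 0.07      ] mugB [0.47370615 0.20632725 0.07      ]
```

```bash
python3 drive.py '[0.44,0.15,0,20,0.085,0.44,0.15,0,20,0.085,0.44,0.15,0,20,0.085,0.44,0.15,0,20,0.085,0.44,0.15,0,20,0.085,0.44,0.15,0,20,0.085,0.44,0.15,0,20,0.085,0.44,0.15,0,20,0.085,0.44,0.15,0,20,0.085,0.44,0.15,0,20,0.085,0.44,0.15,0,20,0.085,0.44,0.15,0,20,0.085]' 40
python3 drive.py '[0,0,0,0,0.085,0,0,0,0,0.085,0,0,0,0,0.085]'
python3 - <<'E'
from h import *
s=ctrl.observe(); m=ctrl.camera_model("wrist"); im=ctrl.read_camera("wrist")[:,:,::-1].copy(); cv2.imwrite("pics/w1.png",im)
print(s["tcp_pos"],s["tcp_rot"],m["fx"],np.array(m["world_from_camera"]).round(3))
print(pix("wrist",(.587,.227,.118),m))
E
```

```text
time_s: 1.1
tcp_pos: [0.5902, 0.2217, 0.2519]
tcp_rot: [179.8, -0.0, -44.9]
wrist_force: [-0.3, 0.3, -0.4]
opening: 0.0849
grasp_force: 0.0
time_s: 1.35
tcp_pos: [0.5867, 0.2269, 0.253]
tcp_rot: [180.0, 0.0, -44.5]
wrist_force: [0.2, 0.1, -0.1]
opening: 0.0854
grasp_force: 0.0
[0.58672771 0.22694528 0.25304136] [ 1.79976246e+02  1.29540245e-02 -4.45264499e+01] 309.70691628693146 [[-0.702  0.673  0.232  0.648]
 [-0.712 -0.663 -0.231  0.168]
 [-0.001 -0.328  0.945  0.373]
 [ 0.     0.     0.     1.   ]]
(np.float64(317.17015633820483), np.float64(197.604154872567))
```

View pics/w1.png

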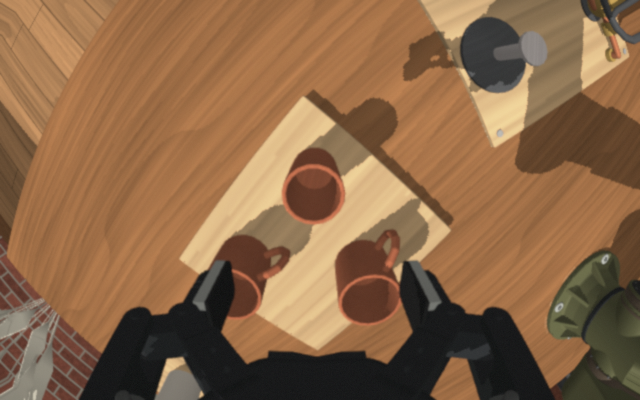

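The wrist view shows the tumbler rim centred at about (314,194), with the mugs at (240,290) and (367,300). The fingers are lined up with clear gaps.

```bash
python3 - <<'E'
from h import *
im=cv2.imread("pics/w1.png"); hsv=cv2.cvtColor(im,cv2.COLOR_BGR2HSV)
m=cv2.inRange(hsv,(0,120,145),(12,255,255)); k=np.zeros(m.shape,np.uint8); cv2.circle(k,(314,194),36,255,-1); m&=k
ys,xs=np.nonzero(m); r=cv2.fitEllipse(cv2.convexHull(np.c_[xs,ys].astype(np.int32))); print(r)
for p in (r[0],(314,194)): print(plane("wrist",*p,.118).round(4))
b=cv2.convexHull(np.c_[xs,ys].astype(np.int32))[:,0]; w=np.array([plane("wrist",*p,.118)[:2] for p in b.astype(float)]); print(cv2.minEnclosingCircle(w.astype(np.float32)))
E
```

```text
((312.8511962890625, 193.90087890625), (60.45346450805664, 63.09733963012695), 90.23516082763672)
[0.5919 0.2277 0.118 ]
[0.5911 0.227  0.118 ]
((0.5915481448173523, 0.22840212285518646), 0.02800639346241951)
```

```bash
python3 drive.py '[0.002,-0.003,0.04,0,0.085,0.002,-0.003,0.08,0,0.085,0.002,-0.003,0.12,0,0.085,0.002,-0.003,0.15,0,0.085,0.002,-0.003,0.163,0,0.085,0.002,-0.003,0.163,0,0.085,0.002,-0.003,0.163,0,0.085]' 40
python3 drive.py '[0,0,0,0,0.04,0,0,0,0,0.04,0,0,0,0,0.04,0,0,0,0,0.04,0,0,0,0,0.04,0,0,0,0,0.04,0,0,0,0,0.04,0,0,0,0,0.04]' 40
```

```text
time_s: 1.98
tcp_pos: [0.591, 0.2277, 0.0918]
tcp_rot: [-180.0, -0.1, -44.5]
wrist_force: [0.8, -0.3, 0.6]
opening: 0.0846
grasp_force: 0.0
time_s: 2.65
tcp_pos: [0.5917, 0.2275, 0.0931]
tcp_rot: [-179.8, -0.1, -44.6]
wrist_force: [-2.5, 0.2, 6.0]
opening: 0.0541
grasp_force: 41.9
```

```bash
python3 drive.py '[0,0,-0.02,0,0.04,0,0,-0.05,0,0.04,0,0,-0.085,0,0.04,0,0,-0.115,0,0.04,0,0,-0.125,0,0.04,0,0,-0.125,0,0.04,0,0,-0.125,0,0.04]'
python3 drive.py '[0.01,0.014,0,0,0.04,0.025,0.037,0,0,0.04,0.045,0.067,0,0,0.04,0.065,0.097,0,0,0.04,0.085,0.127,0,0,0.04,0.105,0.157,0,0,0.04,0.125,0.187,0,0,0.04,0.14,0.21,0,0,0.04,0.148,0.222,0,0,0.04,0.152,0.228,0,0,0.04,0.152,0.228,0,0,0.04,0.152,0.228,0,0,0.04]'
python3 - <<'E'
from h import *
s=ctrl.observe(); print(s["tcp_pos"],s["tcp_rot"],s["wrist_force"],s["opening"],s["grasp_force"])
a=cv2.imwrite
t=ctrl.read_camera("top")[:,:,::-1]; c=ctrl.read_camera("scene")[:,:,::-1]
a("pics/p1.png",np.hstack([cv2.resize(t[160:290,290:420],(399,399)),cv2.resize(c[60:220,200:360],(399,399))]))
E
```

```text
time_s: 3.23
tcp_pos: [0.5904, 0.2273, 0.2143]
tcp_rot: [180.0, 0.1, -44.6]
wrist_force: [-0.9, 0.2, -4.3]
opening: 0.0536
grasp_force: 43.8
time_s: 4.23
tcp_pos: [0.5388, -0.0418, 0.2141]
tcp_rot: [179.9, 0.1, -44.6]
wrist_force: [-0.3, -0.7, -3.7]
opening: 0.0538
grasp_force: 43.8
[ 0.53880427 -0.04177362  0.21405259] [ 1.79929830e+02  7.37440934e-02 -4.45839470e+01] [-0.3447397  -0.67832351 -3.72397599] 0.05378138089000302 43.84454834134648
```

View pics/p1.png

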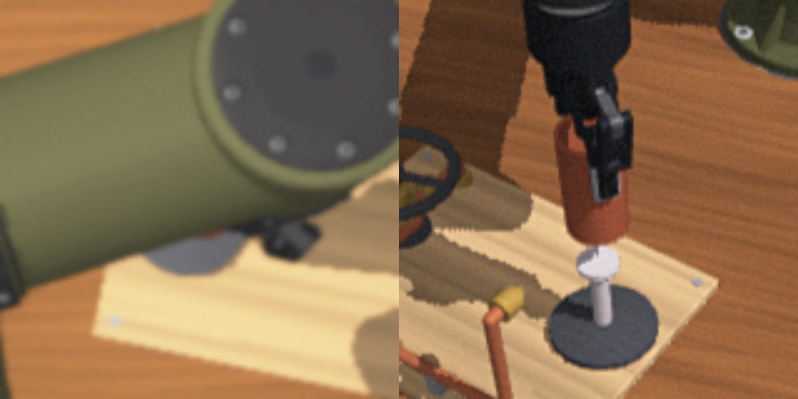

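The tumbler hangs upright straight above the head. In the crop its foot is centred at about (596,240) and the head at (598,263). Lowering it now.

```bash
python3 drive.py '[0.001,-0.001,0.015,0,0.04,0.001,-0.001,0.025,0,0.04,0.001,-0.001,0.032,0,0.04,0.001,-0.001,0.034,0,0.04,0.001,-0.001,0.034,0,0.04,0.001,-0.001,0.034,0,0.04]'
python3 drive.py '[0,0,0.001,0,0.04,0,0,0.002,0,0.04,0,0,0.003,0,0.04,0,0,0.003,0,0.04]'
```

```text
time_s: 4.83
tcp_pos: [0.5406, -0.0419, 0.1817]
tcp_rot: [180.0, -0.0, -44.5]
wrist_force: [-0.3, -0.3, -2.2]
opening: 0.0538
grasp_force: 43.8
time_s: 5.17
tcp_pos: [0.5404, -0.042, 0.1783]
tcp_rot: [-180.0, -0.0, -44.6]
wrist_force: [-0.6, 1.0, -2.3]
opening: 0.0537
grasp_force: 43.8
```

```bash
python3 drive.py '[0,0,0.0005,0,0.04,0,0,0.001,0,0.04,0,0,0.0015,0,0.04,0,0,0.0015,0,0.04]'
python3 drive.py '[0,0,0.0005,0,0.04,0,0,0.001,0,0.04,0,0,0.0015,0,0.04,0,0,0.0015,0,0.04]'
```

```text
time_s: 5.5
tcp_pos: [0.5404, -0.0421, 0.1767]
tcp_rot: [180.0, 0.0, -44.6]
wrist_force: [-0.1, 0.3, -3.8]
opening: 0.0535
grasp_force: 43.8
time_s: 5.83
tcp_pos: [0.5404, -0.0421, 0.1752]
tcp_rot: [180.0, -0.0, -44.6]
wrist_force: [0.2, 0.6, -3.2]
opening: 0.0538
grasp_force: 43.9
```

```bash
python3 - <<'E'
from h import *
c=ctrl.read_camera("scene")[:,:,::-1]; w=ctrl.read_camera("wrist")[:,:,::-1]
cv2.imwrite("pics/p2.png",np.hstack([cv2.resize(c[90:190,230:330],(400,400),interpolation=cv2.INTER_CUBIC),cv2.resize(w[100:300,220:420],(400,400))]))
print(ctrl.observe()["wrist_force"], pix("scene",(.54,-.042,.1)))
E
```

```text
[ 0.12137383  0.12941764 -2.63619665] (np.float64(279.17310194641533), np.float64(164.50652782830963))
```

View pics/p2.png

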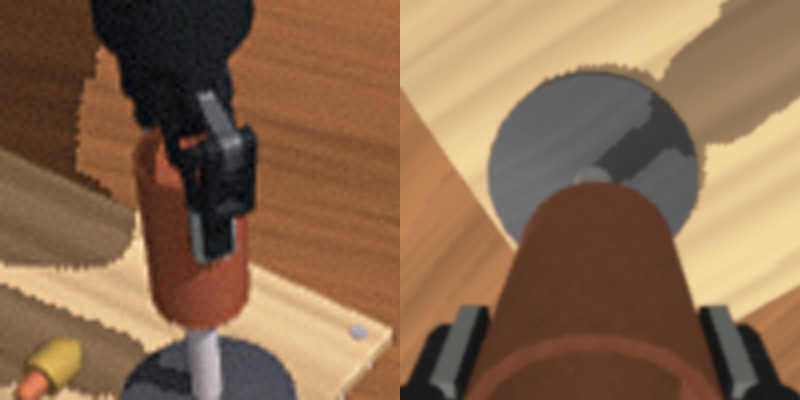

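The tumbler is nearly on the head. Its foot is at (200,315) in the left crop with the post at (203,340), and in the wrist crop the foot is centred at about 597 with the post at 592.

```bash
for i in 1 2; do :; done; python3 drive.py '[0,0,0.0005,0,0.04,0,0,0.001,0,0.04,0,0,0.001,0,0.04,0,0,0.001,0,0.04]'
python3 drive.py '[0,0,0.0005,0,0.04,0,0,0.001,0,0.04,0,0,0.001,0,0.04,0,0,0.001,0,0.04]'
```

```text
time_s: 6.27
tcp_pos: [0.5406, -0.0422, 0.1751]
tcp_rot: [-180.0, -0.0, -44.6]
wrist_force: [-2.9, -0.5, 2.7]
opening: 0.0539
grasp_force: 44.2
time_s: 6.6
tcp_pos: [0.5407, -0.0423, 0.1751]
tcp_rot: [-180.0, -0.1, -44.6]
wrist_force: [-3.8, 0.5, 6.7]
opening: 0.0536
grasp_force: 44.7
```

```bash
python3 drive.py '[0,0,-0.0015,0,0.04,0,0,-0.0015,0,0.04,0,0,-0.0015,0,0.058,0,0,-0.0015,0,0.062,0,0,-0.0015,0,0.068,0,0,-0.0015,0,0.075,0,0,-0.0015,0,0.085,0,0,-0.0015,0,0.085,0,0,-0.0015,0,0.085,0,0,-0.0015,0,0.085]'
python3 drive.py '[0,0,-0.01,0,0.085,0,0,-0.03,0,0.085,0,0,-0.05,0,0.085,0,0,-0.07,0,0.085,0,0,-0.085,0,0.085,0,0,-0.085,0,0.085,0,0,-0.085,0,0.085]'
python3 - <<'E'
from h import *
s=ctrl.observe(); m=ctrl.camera_model("wrist"); w=ctrl.read_camera("wrist")[:,:,::-1].copy(); c=ctrl.read_camera("scene")[:,:,::-1].copy()
print(pix("wrist",(.54,-.042,.2),m), s["grasp_force"])
cv2.imwrite("pics/p3.png",np.vstack([np.hstack([cv2.resize(c[60:220,130:330],(400,320)),cv2.resize(w,(400,320))])]))
cv2.imwrite("pics/w3.png",w)
hsv=cv2.cvtColor(w,cv2.COLOR_BGR2HSV); k=cv2.inRange(hsv,(0,120,130),(12,255,255)); u,v=map(int,pix("wrist",(.54,-.042,.2),m)); r=np.zeros(k.shape,np.uint8); cv2.circle(r,(u,v),50,255,-1)
ys,xs=np.nonzero(k&r); h=cv2.convexHull(np.c_[xs,ys].astype(np.int32))[:,0].astype(float); print(cv2.minEnclosingCircle(np.array([plane("wrist",*p,.2,m)[:2] for p in h],np.float32)))
E
```

```text
time_s: 7.43
tcp_pos: [0.5405, -0.0421, 0.1748]
tcp_rot: [180.0, -0.0, -44.6]
wrist_force: [0.7, 0.6, 0.5]
opening: 0.085
grasp_force: 0.0
time_s: 8.02
tcp_pos: [0.5408, -0.042, 0.2614]
tcp_rot: [-179.9, -0.1, -44.6]
wrist_force: [0.4, 0.7, -0.7]
opening: 0.0854
grasp_force: 0.0
(np.float64(318.8023258779696), np.float64(234.7412157461356)) 0.0
((0.5418029427528381, -0.04219825938344002), 0.030038706958293915)
```

View pics/p3.png

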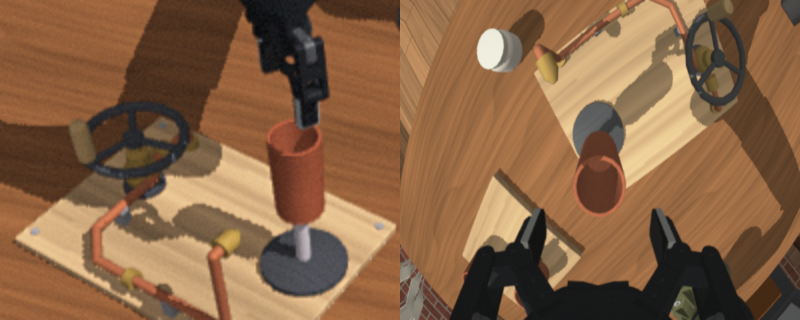

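The tumbler stands upright on the head (rim circle at (0.542,-0.042), released). Next, over to the handle.

```bash
python3 drive.py '[0.02,0.02,0,0,0.085,0.045,0.045,0,0,0.085,0.07,0.07,0,0,0.085,0.095,0.095,0,0,0.06,0.12,0.12,0,0,0.06,0.145,0.145,0,0,0.06,0.165,0.165,0,0,0.06,0.176,0.176,0,0,0.06,0.181,0.181,0,0,0.06,0.181,0.181,0,0,0.06,0.181,0.181,0,0,0.06,0.181,0.181,0,0,0.06]'
python3 - <<'E'
from h import *
s=ctrl.observe(); m=ctrl.camera_model("wrist"); w=ctrl.read_camera("wrist")[:,:,::-1].copy(); c=ctrl.read_camera("scene")[:,:,::-1].copy()
print(s["tcp_pos"],pix("wrist",(.543,-.298,.143),m),pix("wrist",(.487,-.277,.086),m))
cv2.imwrite("pics/w4.png",np.hstack([cv2.resize(w[100:300,220:420],(400,400)),cv2.resize(c[60:160,130:230],(400,400))]))
cv2.imwrite("pics/w4f.png",w)
E
```

```text
time_s: 9.12
tcp_pos: [0.5426, -0.297, 0.2597]
tcp_rot: [-180.0, 0.0, -44.5]
wrist_force: [-0.0, 0.5, 0.7]
opening: 0.0597
grasp_force: 0.0
[ 0.542557   -0.29696216  0.25966757] (np.float64(318.0460189414317), np.float64(203.69233303093517)) (np.float64(340.9522689598417), np.float64(234.616758739141))
```

View pics/w4.png

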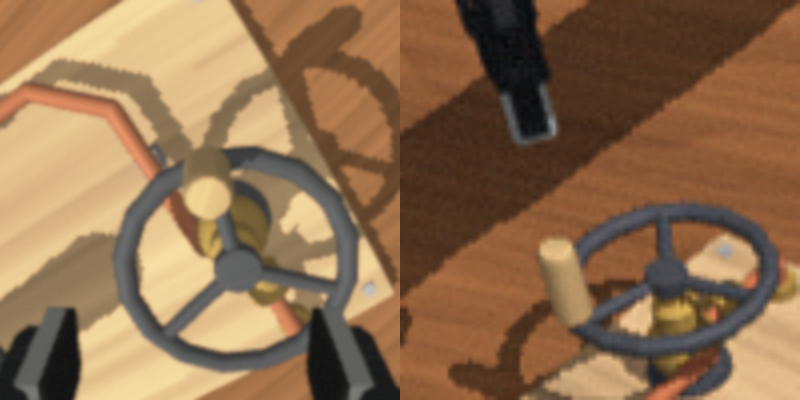

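The handle's top is at crop (208,199), i.e. wrist pixel (324,199.5), and at scene pixel (169.5,122). The wheel hub is at wrist (338,234), near the prediction of (341,234.6).

```bash
python3 - <<'E'
from h import *
for n,p in(("wrist",(324,199.5)),("scene",(169.5,122))):
    q=plane(n,*p,.143); print(n,q.round(4),np.hypot(*(q[:2]-[.487,-.277])))
print(plane("wrist",338.5,234.5,.092))
E
```

```text
wrist [ 0.5423 -0.3038  0.143 ] 0.06142675319167558
scene [ 0.539  -0.3015  0.143 ] 0.057468481355084075
[ 0.49132292 -0.27678392  0.092     ]
```

```bash
python3 drive.py '[0.003,0.005,0.03,0,0.06,0.003,0.005,0.06,0,0.06,0.003,0.005,0.09,0,0.06,0.003,0.005,0.115,0,0.06,0.003,0.005,0.13,0,0.06,0.003,0.005,0.13,0,0.06,0.003,0.005,0.13,0,0.06]' 40
python3 drive.py '[0,0,0,0,0.01,0,0,0,0,0.01,0,0,0,0,0.01,0,0,0,0,0.01,0,0,0,0,0.01,0,0,0,0,0.01,0,0,0,0,0.01,0,0,0,0,0.01,0,0,0,0,0.01]' 40
```

```text
time_s: 9.8
tcp_pos: [0.541, -0.3031, 0.1299]
tcp_rot: [179.9, 0.0, -44.5]
wrist_force: [0.7, -0.1, 0.7]
opening: 0.06
grasp_force: 0.0
time_s: 10.55
tcp_pos: [0.5416, -0.3039, 0.1317]
tcp_rot: [-180.0, -0.1, -44.6]
wrist_force: [-1.6, 1.4, 7.3]
opening: 0.0208
grasp_force: 39.3
```

```bash
cat >> h.py <<'E'
def circ(phi,deltas,R=.06,yaw=-44.6):
    p=np.radians(phi); c,s=np.cos(np.radians(yaw)),np.sin(np.radians(yaw)); o=[]
    for d in deltas:
        q=p+np.radians(d); w=R*np.array([np.cos(q)-np.cos(p),np.sin(q)-np.sin(p)])
        o.append([round(float(w@[c,s]),3),round(float(w@[s,-c]),3),0,0,.01])
    return o
E
python3 -c "
from h import *
print(circ(-26.4,range(-20,-141,-20)))"
```

```text
[[0.003, 0.021, 0, 0, 0.01], [-0.001, 0.041, 0, 0, 0.01], [-0.012, 0.059, 0, 0, 0.01], [-0.029, 0.072, 0, 0, 0.01], [-0.048, 0.078, 0, 0, 0.01], [-0.069, 0.077, 0, 0, 0.01], [-0.089, 0.07, 0, 0, 0.01]]
```

```bash
python3 drive.py '[0.003,0.021,0,0,0.01,-0.001,0.041,0,0,0.01,-0.012,0.059,0,0,0.01,-0.012,0.059,0,0,0.01,-0.012,0.059,0,0,0.01]'
python3 drive.py '[-0.017,0.013,0,0,0.01,-0.036,0.019,0,0,0.01,-0.057,0.018,0,0,0.01,-0.077,0.011,0,0,0.01,-0.077,0.011,0,0,0.01,-0.077,0.011,0,0,0.01]'
```

```text
time_s: 10.97
tcp_pos: [0.4909, -0.3364, 0.1317]
tcp_rot: [-179.9, -0.0, -44.6]
wrist_force: [-1.6, 9.3, 7.7]
opening: 0.0206
grasp_force: 39.9
time_s: 11.47
tcp_pos: [0.4298, -0.2903, 0.1317]
tcp_rot: [-179.8, -0.2, -44.5]
wrist_force: [2.1, 2.4, 4.6]
opening: 0.021
grasp_force: 41.0
```

```bash
python3 -c "
from h import *
P=np.array([[.5416,-.3039],[.4909,-.3364],[.4298,-.2903]])
a=np.linalg.solve(np.c_[2*P,np.ones(3)],(P**2).sum(1)); c=a[:2]; print(c,np.sqrt(a[2]+c@c), [np.degrees(np.arctan2(*(p-c)[::-1])) for p in P])
for k in (-167,-187,-207,-227): print(k,circ(k,[-10,-20]))"
```

```text
[ 0.488216   -0.27641697] 0.060043052523221604 [np.float64(-27.24021782143551), np.float64(-87.43795673521723), np.float64(-166.6312097814515)]
-167 [[-0.008, -0.006, 0, 0, 0.01], [-0.015, -0.014, 0, 0, 0.01]]
-187 [[-0.006, -0.009, 0, 0, 0.01], [-0.01, -0.018, 0, 0, 0.01]]
-207 [[-0.002, -0.01, 0, 0, 0.01], [-0.003, -0.021, 0, 0, 0.01]]
-227 [[0.001, -0.01, 0, 0, 0.01], [0.004, -0.02, 0, 0, 0.01]]
```

```bash
ck(){ tee /tmp/o; awk -F'[][,]' '/wrist_force/{exit !($2*$2+$3*$3<225)}' /tmp/o; }
python3 drive.py '[-0.008,-0.006,0,0,0.01,-0.008,-0.006,0,0,0.01,-0.015,-0.014,0,0,0.01,-0.015,-0.014,0,0,0.01,-0.015,-0.014,0,0,0.01]' | ck &&
python3 drive.py '[-0.006,-0.009,0,0,0.01,-0.006,-0.009,0,0,0.01,-0.01,-0.018,0,0,0.01,-0.01,-0.018,0,0,0.01,-0.01,-0.018,0,0,0.01]' | ck &&
python3 drive.py '[-0.002,-0.01,0,0,0.01,-0.002,-0.01,0,0,0.01,-0.003,-0.021,0,0,0.01,-0.003,-0.021,0,0,0.01,-0.003,-0.021,0,0,0.01]' | ck
```

```text
time_s: 11.88
tcp_pos: [0.4285, -0.2709, 0.1317]
tcp_rot: [-180.0, -0.2, -44.5]
wrist_force: [0.8, 1.6, 7.1]
opening: 0.0205
grasp_force: 41.2
time_s: 12.3
tcp_pos: [0.4338, -0.2511, 0.1317]
tcp_rot: [-180.0, -0.1, -44.5]
wrist_force: [-1.1, 2.4, 8.2]
opening: 0.0206
grasp_force: 41.4
time_s: 12.72
tcp_pos: [0.4462, -0.2337, 0.1317]
tcp_rot: [-180.0, -0.1, -44.5]
wrist_force: [-3.0, 5.6, 10.2]
opening: 0.0206
grasp_force: 41.7
```

```bash
python3 -c "
from h import *
d=np.array([.4462,-.2337])-[.4882,-.2764]; k=np.degrees(np.arctan2(d[1],d[0]));print(k,np.hypot(*d))
for i in range(7): print(circ(k-20*i,[-10,-20]))"
```

```text
134.5264919412651 0.05989398968177026
[[0.001, -0.01, 0, 0, 0.01], [0.004, -0.02, 0, 0, 0.01]]
[[0.005, -0.009, 0, 0, 0.01], [0.011, -0.018, 0, 0, 0.01]]
[[0.008, -0.007, 0, 0, 0.01], [0.016, -0.013, 0, 0, 0.01]]
[[0.01, -0.004, 0, 0, 0.01], [0.02, -0.007, 0, 0, 0.01]]
[[0.01, -0.001, 0, 0, 0.01], [0.021, 0.0, 0, 0, 0.01]]
[[0.01, 0.003, 0, 0, 0.01], [0.019, 0.007, 0, 0, 0.01]]
[[0.008, 0.006, 0, 0, 0.01], [0.016, 0.014, 0, 0, 0.01]]
```

```bash
ck(){ tee /tmp/o; awk -F'[][,]' '/wrist_force/{exit !($2*$2+$3*$3<225)}' /tmp/o; }
python3 drive.py '[0.001,-0.01,0,0,0.01,0.001,-0.01,0,0,0.01,0.004,-0.02,0,0,0.01,0.004,-0.02,0,0,0.01,0.004,-0.02,0,0,0.01]' | ck &&
python3 drive.py '[0.005,-0.009,0,0,0.01,0.005,-0.009,0,0,0.01,0.011,-0.018,0,0,0.01,0.011,-0.018,0,0,0.01,0.011,-0.018,0,0,0.01]' | ck &&
python3 drive.py '[0.008,-0.007,0,0,0.01,0.008,-0.007,0,0,0.01,0.016,-0.013,0,0,0.01,0.016,-0.013,0,0,0.01,0.016,-0.013,0,0,0.01]' | ck &&
python3 drive.py '[0.01,-0.004,0,0,0.01,0.01,-0.004,0,0,0.01,0.02,-0.007,0,0,0.01,0.02,-0.007,0,0,0.01,0.02,-0.007,0,0,0.01]' | ck
```

```text
time_s: 13.13
tcp_pos: [0.4635, -0.2218, 0.1317]
tcp_rot: [-179.9, -0.1, -44.5]
wrist_force: [-2.6, 8.4, 10.3]
opening: 0.0204
grasp_force: 41.7
time_s: 13.55
tcp_pos: [0.4849, -0.2165, 0.1317]
tcp_rot: [-179.8, -0.1, -44.5]
wrist_force: [0.8, 6.8, 7.7]
opening: 0.0204
grasp_force: 41.5
time_s: 13.97
tcp_pos: [0.5058, -0.2189, 0.1317]
tcp_rot: [-179.8, -0.2, -44.5]
wrist_force: [3.2, 5.4, 7.8]
opening: 0.0206
grasp_force: 41.3
time_s: 14.38
tcp_pos: [0.5248, -0.2287, 0.1317]
tcp_rot: [-179.9, -0.2, -44.6]
wrist_force: [4.3, 1.0, 6.2]
opening: 0.0208
grasp_force: 41.2
```

```bash
ck(){ tee /tmp/o; awk -F'[][,]' '/wrist_force/{exit !($2*$2+$3*$3<225)}' /tmp/o; }
python3 drive.py '[0.01,-0.001,0,0,0.01,0.01,-0.001,0,0,0.01,0.021,0,0,0,0.01,0.021,0,0,0,0.01,0.021,0,0,0,0.01]' | ck &&
python3 drive.py '[0.01,0.003,0,0,0.01,0.01,0.003,0,0,0.01,0.019,0.007,0,0,0.01,0.019,0.007,0,0,0.01,0.019,0.007,0,0,0.01]' | ck &&
python3 drive.py '[0.008,0.006,0,0,0.01,0.008,0.006,0,0,0.01,0.016,0.014,0,0,0.01,0.016,0.014,0,0,0.01,0.016,0.014,0,0,0.01]' | ck
```

```text
time_s: 14.8
tcp_pos: [0.5392, -0.2443, 0.1317]
tcp_rot: [-180.0, -0.2, -44.6]
wrist_force: [3.2, -0.8, 6.0]
opening: 0.0207
grasp_force: 41.3
time_s: 15.22
tcp_pos: [0.5469, -0.263, 0.1317]
tcp_rot: [179.9, -0.2, -44.6]
wrist_force: [0.2, -2.0, 7.4]
opening: 0.0209
grasp_force: 41.3
time_s: 15.63
tcp_pos: [0.5478, -0.2844, 0.1317]
tcp_rot: [179.9, -0.1, -44.6]
wrist_force: [-1.4, -1.8, 8.4]
opening: 0.0206
grasp_force: 41.4
```

```bash
python3 -c "
from h import *
for i in range(3): print(circ(-7.6-20*i,[-10,-20]))"
```

```text
[[0.006, 0.009, 0, 0, 0.01], [0.009, 0.019, 0, 0, 0.01]]
[[0.002, 0.01, 0, 0, 0.01], [0.003, 0.021, 0, 0, 0.01]]
[[-0.001, 0.01, 0, 0, 0.01], [-0.005, 0.02, 0, 0, 0.01]]
```

```bash
ck(){ tee /tmp/o; awk -F'[][,]' '/wrist_force/{exit !($2*$2+$3*$3<225)}' /tmp/o; }
python3 drive.py '[0.006,0.009,0,0,0.01,0.006,0.009,0,0,0.01,0.009,0.019,0,0,0.01,0.009,0.019,0,0,0.01,0.009,0.019,0,0,0.01]' | ck &&
python3 drive.py '[0.002,0.01,0,0,0.01,0.002,0.01,0,0,0.01,0.003,0.021,0,0,0.01,0.003,0.021,0,0,0.01,0.003,0.021,0,0,0.01]' | ck
```

```text
time_s: 16.05
tcp_pos: [0.548, -0.293, 0.1318]
tcp_rot: [-178.9, -0.1, -44.2]
wrist_force: [14.3, 40.2, 12.8]
opening: 0.0206
grasp_force: 44.6
```

```bash
python3 -c "
from h import *
print(circ(-27.6,[7.6,13]))"
python3 drive.py '[-0.002,-0.008,0,0,0.01,-0.002,-0.008,0,0,0.01,-0.002,-0.008,0,0,0.01,-0.002,-0.008,0,0,0.01]'
```

```text
[[-0.003, -0.007, 0, 0, 0.01], [-0.005, -0.012, 0, 0, 0.01]]
time_s: 16.38
tcp_pos: [0.5484, -0.292, 0.1318]
tcp_rot: [-179.6, -0.1, -44.4]
wrist_force: [5.6, 16.7, 10.0]
opening: 0.0202
grasp_force: 43.7
```

```bash
python3 -c "
from h import *
print(circ(-20,[10,25,45,65,85,85,85]))"
```

```text
[[-0.005, -0.009, 0, 0, 0.01], [-0.016, -0.021, 0, 0, 0.01], [-0.034, -0.031, 0, 0, 0.01], [-0.054, -0.035, 0, 0, 0.01], [-0.075, -0.032, 0, 0, 0.01], [-0.075, -0.032, 0, 0, 0.01], [-0.075, -0.032, 0, 0, 0.01]]
```

```bash
python3 drive.py '[-0.005,-0.009,0,0,0.01,-0.016,-0.021,0,0,0.01,-0.034,-0.031,0,0,0.01,-0.054,-0.035,0,0,0.01,-0.075,-0.032,0,0,0.01,-0.075,-0.032,0,0,0.01,-0.075,-0.032,0,0,0.01]'
python3 -c "
from h import *
d=ctrl.observe()['tcp_pos'][:2]-[.4882,-.2764]; k=np.degrees(np.arctan2(d[1],d[0]));print(k,np.hypot(*d))
print(circ(k,range(20,181,20)));print(circ(k+180,range(20,181,20)))"
```

```text
time_s: 16.97
tcp_pos: [0.5127, -0.2222, 0.1319]
tcp_rot: [179.7, -0.1, -44.6]
wrist_force: [-5.0, -6.9, 6.9]
opening: 0.0208
grasp_force: 43.6
65.68470488129323 0.059523577899171294
[[-0.018, 0.011, 0, 0, 0.01], [-0.031, 0.027, 0, 0, 0.01], [-0.038, 0.046, 0, 0, 0.01], [-0.038, 0.067, 0, 0, 0.01], [-0.031, 0.087, 0, 0, 0.01], [-0.018, 0.102, 0, 0, 0.01], [0.001, 0.113, 0, 0, 0.01], [0.021, 0.116, 0, 0, 0.01], [0.042, 0.113, 0, 0, 0.01]]
[[0.018, -0.011, 0, 0, 0.01], [0.031, -0.027, 0, 0, 0.01], [0.038, -0.046, 0, 0, 0.01], [0.038, -0.067, 0, 0, 0.01], [0.031, -0.087, 0, 0, 0.01], [0.018, -0.102, 0, 0, 0.01], [-0.001, -0.113, 0, 0, 0.01], [-0.021, -0.116, 0, 0, 0.01], [-0.042, -0.113, 0, 0, 0.01]]
```

```bash
python3 drive.py '[-0.018,0.011,0,0,0.01,-0.031,0.027,0,0,0.01,-0.038,0.046,0,0,0.01,-0.038,0.067,0,0,0.01,-0.031,0.087,0,0,0.01,-0.018,0.102,0,0,0.01,0.001,0.113,0,0,0.01,0.021,0.116,0,0,0.01,0.042,0.113,0,0,0.01,0.042,0.113,0,0,0.01,0.042,0.113,0,0,0.01]'
python3 drive.py '[0.018,-0.011,0,0,0.01,0.031,-0.027,0,0,0.01,0.038,-0.046,0,0,0.01,0.038,-0.067,0,0,0.01,0.031,-0.087,0,0,0.01,0.018,-0.102,0,0,0.01,-0.001,-0.113,0,0,0.01,-0.021,-0.116,0,0,0.01,-0.042,-0.113,0,0,0.01,-0.042,-0.113,0,0,0.01,-0.042,-0.113,0,0,0.01]'
```

```text
time_s: 17.88
tcp_pos: [0.4657, -0.3327, 0.1319]
tcp_rot: [179.9, -0.2, -44.7]
wrist_force: [-1.3, -5.4, 7.4]
opening: 0.0205
grasp_force: 43.5
time_s: 18.8
tcp_pos: [0.5127, -0.2222, 0.1318]
tcp_rot: [179.7, -0.1, -44.6]
wrist_force: [-5.4, -7.0, 7.1]
opening: 0.0208
grasp_force: 43.6
```

One full turn from 65.7°; 280.3° remain.

```bash
python3 drive.py '[-0.018,0.011,0,0,0.01,-0.031,0.027,0,0,0.01,-0.038,0.046,0,0,0.01,-0.038,0.067,0,0,0.01,-0.031,0.087,0,0,0.01,-0.018,0.102,0,0,0.01,0.001,0.113,0,0,0.01,0.021,0.116,0,0,0.01,0.042,0.113,0,0,0.01,0.042,0.113,0,0,0.01,0.042,0.113,0,0,0.01]'
python3 drive.py '[0.018,-0.011,0,0,0.01,0.031,-0.027,0,0,0.01,0.038,-0.046,0,0,0.01,0.038,-0.067,0,0,0.01,0.038,-0.067,0,0,0.01,0.038,-0.067,0,0,0.01]'
python3 -c "
from h import *
d=ctrl.observe()['tcp_pos'][:2]-[.4882,-.2764]; k=np.degrees(np.arctan2(d[1],d[0]));print(k,np.hypot(*d))
print(circ(k,[(-14-k)]))"
```

```text
time_s: 19.72
tcp_pos: [0.4657, -0.3327, 0.1319]
tcp_rot: [179.9, -0.2, -44.7]
wrist_force: [-1.0, -5.5, 6.8]
opening: 0.0206
grasp_force: 43.5
time_s: 20.22
tcp_pos: [0.5413, -0.3092, 0.1319]
tcp_rot: [-179.9, -0.3, -44.5]
wrist_force: [5.2, -0.6, 6.1]
opening: 0.0206
grasp_force: 43.4
-31.675597663189215 0.06243248095088195
[[-0.007, -0.017, 0, 0, 0.01]]
```

```bash
python3 drive.py '[-0.004,-0.008,0,0,0.01,-0.009,-0.017,0,0,0.01,-0.009,-0.017,0,0,0.01,-0.009,-0.017,0,0,0.01,-0.009,-0.017,0,0,0.01,-0.009,-0.017,0,0,0.01]'
python3 - <<'E'
from h import *
s=ctrl.observe(); d=s['tcp_pos'][:2]-[.4882,-.2764]; print(np.degrees(np.arctan2(d[1],d[0])),np.hypot(*d),s["grasp_force"],s["joint_vel"])
w=ctrl.read_camera("scene")[:,:,::-1]; cv2.imwrite("pics/f.png",np.ascontiguousarray(w))
E
```

```text
time_s: 20.72
tcp_pos: [0.5484, -0.2907, 0.132]
tcp_rot: [-179.7, -0.5, -44.5]
wrist_force: [12.2, -0.3, 2.1]
opening: 0.0208
grasp_force: 43.1
-13.41308064900817 0.06184087439874759 43.1306710280478 [ 0.08794977  0.03317505  0.14311536 -0.01249175  0.03068305  0.03697587]
```

View pics/f.png

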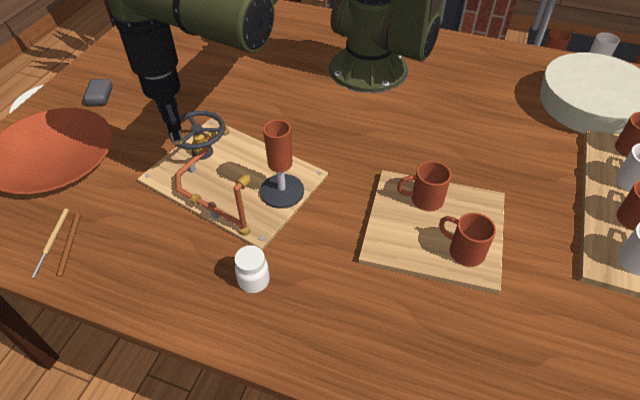

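The tumbler stands at (279,145) on its head, the mugs and the jar are where they were, and the gripper holds the handle at −13.4° against the stop's −14°, two turns on.

```bash
python3 -c "
from cell import ctrl
print(ctrl.sign_off())"
```

```text
the job is handed in; nothing more can be done
None
```

I handed the job in at about 21 s on the robot's clock: the tumbler is released upright on the pedestal about 2 mm off centre, the valve was shut and backed off two turns (within about 1° by my measurement), and the handle is gripped at about 43 N; the result wasn't reported back.

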